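# Weigh the middle loaf tin of the stack

## Task

Weigh the middle tin of the stack of three lidded loaf tins: lift the top tin off and set it aside on the bench, then gently set the middle tin on the middle of the kitchen scale's platform and let go of it. Then put the top tin back, squarely on the bottom tin, so that the two stand as one neat stack again while the middle tin stays on the scale.

Things in the scene. Friction and masses are not known exactly. Their poses are not given: they have to be found in the camera images.
- top_tin_c (a point): Top tin of the stack of three: closed bare-metal loaf tin with a flat fixed lid, 120 mm long (its x) x 62 mm wide (its y) x 44 mm high; the point is its centre, 22 mm above its underside. 0.25 to 0.5 kg, rigid. The tins stand loose on one another, within a few mm and degrees. Grip across the 62 mm. Another stack, of two such tins, farther from the robot, has no part in this.
- middle_tin_c (a point): Middle tin of the stack: the same closed bare-metal tin, 120 (x) x 62 (y) mm, 40 mm high; the point is its centre, 20 mm above its underside. About 0.25 to 0.5 kg.
- bottom_tin_c (a point): Bottom tin of the stack, loose on the bench: same kind, 120 (x) x 62 (y) mm, 52 mm high; the point is its centre, 26 mm above the bench, z up. The stack stands left or right, the scale on the other side, 0.4 to 0.6 m apart. Around the mid-point between the two, 100 mm each way, the bench is free (only a paper-flat printed pastry mat): room to set a tin aside.
- scale: Kitchen scale, fixed to the bench: square rigid steel platform 160 x 160 mm on a grey body, with a low display on the robot's side (-x), reaching 120 mm from the centre. The origin is on the bench below the platform's centre; the flat platform top is 45 mm above it; z is up, x and y run along the platform's edges.
Things that resemble listed ones, but are neither listed nor needed, are in the scene too. What is shaped like the part that bears top_tin_c but pink is not meant.

How it is judged:
On the way, in this order (a step that is already met when the one before it is completed fails the run):
1. the top tin has been set aside: it stands on the bench, clear of the stack, and is let go (height (world z) of top_tin_c below 0.03 m and horizontal distance between top_tin_c and bottom_tin_c above 0.07 m and angle between top_tin_c's own z axis and vertical below 0.15 rad and contact force between top_tin and the fingers below 0.2 N), for 0.2 s.
2. the middle tin stands on the scale's platform and is let go (horizontal distance between middle_tin_c and scale below 0.03 m and z of middle_tin_c in the frame of scale between 0.059 and 0.071 m and angle between middle_tin_c's own z axis and vertical below 0.15 rad and contact force between middle_tin and the fingers below 0.2 N), for 0.2 s.
At the end, for the whole second after the job is handed in: Middle tin level on the scale, centre within 30 mm of the platform's centre, any heading; top tin level on the bottom tin, which stands on the bench, centres within 18 mm and long sides within 11 degrees (either way round); all at rest (horizontal distance between middle_tin_c and scale below 0.03 m and z of middle_tin_c in the frame of scale between 0.059 and 0.071 m and angle between each of middle_tin_c, bottom_tin_c, top_tin_c's own z axis and vertical below 0.15 rad and height (world z) of bottom_tin_c below 0.031 m and horizontal distance between top_tin_c and bottom_tin_c below 0.018 m and angle between the x axis of top_tin_c and the x axis of bottom_tin_c, either way round below 0.2 rad and z of top_tin_c in the frame of bottom_tin_c between 0.042 and 0.054 m and linear speed of each of top_tin, middle_tin below 0.02 m/s); the robot touches nothing.
It fails at once if the middle tin is dropped on or pressed into the scale (over 80 N) (contact force between middle_tin and scale above 80 N).
It also fails if it takes over 70 s, if anything falls off the work surface, if the arm or the gripper's body presses on something with over 40 N, if the wrist force passes 120 N, or if a joint passes its speed limit or range.

## Robot

A 6-joint arm with a two-finger parallel gripper is mounted at the origin on the work surface. World frame = base frame: x ahead of the robot, y to its left, z up, the work surface at z = 0. Lengths are in m, angles in rad, forces in N, time in s.
With the tool pointing down it reaches from about 0.425 to 0.95 m from the base axis. Payload 3.5 kg.
Tool frame: the origin (TCP) lies midway between the tips of the shut fingers; the grasp point (between the pads) lies 19 mm behind it; z points along the fingers, y is the line along which they close (so a half turn about z gives the same grasp; the last joint's range is limited). The gripper opens to 85 mm and grips with 20 to 120 N. Pads are 22 mm wide; open, the fingers measure 114 mm over their backs; the gripper's body (76 mm by 85 mm) begins 54 mm behind the grasp point. The pads swing forward as they close: fully open they stand 13 mm farther back than shut.
Start: joints at [-1.404, 0.286, 1.577, -0, 1.279, -0.15], TCP at [0.21, -0.641, 0.231] pointing down, gripper open.
Joint ranges: [-2.77, 2.77], [-0.9, 2.22], [0.21, 2.48], [-1.53, 4.67], [0.24, 2.81], [-2.84, 2.84]. Speed limits (rad/s): [2.79, 2.79, 3.14, 3.14, 3.14, 3.14].

## Interface

Orientations are given as a unit quaternion [x, y, z, w].
In Python, from plant import * gives the robot as it stands.
- The arm moves only by the tool move_arm, never from a script. Its argument "moves" is a list of rows, each a list of 3 entries, a list of its own where there are three numbers: the opening, from 0 (shut) to 1 (fully open), then the shift along the tool's x, y, z in m, then the turn, a rotation vector about the tool's x, y, z in rad. A call has exactly 10 rows; each row shifts and turns the commanded pose from where the row before left it, along the tool's axes as they then stand; what a row does not reach is not made up. A row lasts 1/12 s, in which the tool goes at most 41.7 mm and 7.16 degrees, less where a joint would pass 70% of its speed; a pose out of reach is approached as far as the arm can. A call is refused whole if a number of a shift passes 0.0417 or a number of a turn 0.125, either way. A call with a gripper value outside its range is refused whole. The fingers move at their own pace and stop on an object; "grip_force" is the grip in N (left out, the last holds). Time passes only in rows, so rows that do not move let the fingers close, or fill a call up. It gives the time, the measured TCP pose, the force, the opening and the grip force at its end, in the units of the state.
- get_state(): the state, without advancing time (a new reading comes with each control period).
- read_camera(name): name is "scene" or "top" or "wrist"; returns the picture (420x560x3 uint8, red, green, blue); there is no depth.
- camera_params(name): a dict with "fx", "fy", "cx", "cy" (pixels), "rvec" (rotation vector, rad) and "tvec" (3), from world to camera coordinates, as OpenCV has them; the wrist camera has in their place "tool_from_camera" (4x4, takes a point from camera to tool coordinates, whose origin is the TCP and whose axes are the flange's). Camera axes: x right, y down, z forward; pixel columns grow to the right and rows downward; lengths in m; the calibration is good to about 2 mm. The wrist camera is an equidistant fisheye: a pixel r from the principal point sees the ray r / f radians off the axis. A picture is of the moment at which its call begins: read the wrist's pose just before it. camera_params takes no time and is no camera call.
- sign_off(): hands the job in; it is judged then, once.
The state is a dict: "time": time; "qpos": joint angles; "dq": joint speeds; "joint_efforts": joint torques, N m; "eef_pos": TCP position; "tcp_rot": TCP orientation; "contact_force": force on the tool from outside, world axes, zero at the start; "wrist_torque": the same for the moment, N m; "opening": opening from 0.0 (shut) to 1.0 (fully open); "finger_force": force on a finger pad.
Only numpy, scipy, OpenCV 4.12 (cv2) and the standard library are available. Lean on these libraries where they do the work, as an engineer would, in place of code of your own. Each camera call takes 0.05 s, during which the arm holds its last target. There are 200 camera calls.

## Working session

There is one attempt and no reset: what is moved stays moved. The work goes in short steps, Python scripts to look and compute and a tool call to move; the robot and the scene stay as the last step left them, time stands still between calls to the robot, and variables do not carry over. Pictures are saved under pics/ and viewed, at most 10 in all, crops included, and the job is handed in when it is done.

Besides the shell and the picture viewer there is one more tool, called after "Emit:" as name(argument=value, ...), one argument or row to a line, values as JSON. move_arm: Moves the arm, as the interface text tells. Its arguments: {"type":"object","properties":{"moves":{"type":"array"},"grip_force":{"type":"number"}},"required":["moves"]}

```bash
ls; mkdir -p pics
python3 - <<'E'
from plant import *
import cv2,numpy as np
a=read_camera("scene");b=read_camera("top")
cv2.imwrite("pics/s.png",a[:,:,::-1]);cv2.imwrite("pics/t.png",b[:,:,::-1])
for n in("scene","top","wrist"):print(n,camera_params(n))
print(get_state())
E
```

```text
pics
scene {'fx': 378.8679101938818, 'fy': 378.8679101938818, 'cx': 281.3802053918114, 'cy': 211.0342079935509, 'rvec': array([ 1.82560978,  1.95614778, -0.60113293]), 'tvec': array([ 0.06371183, -0.29704687,  1.17876775])}
top {'fx': 532.4208995048243, 'fy': 532.4208995048243, 'cx': 275.6456888330164, 'cy': 208.32738128307022, 'rvec': array([ 2.20177443, -2.14787605,  0.1184673 ]), 'tvec': array([-0.0508863 ,  0.40600177,  1.42594281])}
wrist {'fx': 325.19226210127806, 'fy': 325.19226210127806, 'cx': 271.56021647826896, 'cy': 210.73754619090036, 'tool_from_camera': array([[-8.73978970e-04, -9.46165637e-01, -3.23681671e-01,
         8.28661333e-02],
       [ 9.99999376e-01, -6.01676992e-04, -9.41333283e-04,
        -2.55477180e-04],
       [ 6.95905391e-04, -3.23682292e-01,  9.46165572e-01,
        -1.42713116e-01],
       [ 0.00000000e+00,  0.00000000e+00,  0.00000000e+00,
         1.00000000e+00]])}
{'time': 0.1, 'qpos': array([-1.40399360e+00,  2.87133946e-01,  1.57806824e+00, -1.86863488e-05,
        1.27863530e+00, -1.49991459e-01]), 'dq': array([-0.00174842, -0.00243075, -0.00181789,  0.00041893,  0.00030728,
       -0.00252218]), 'joint_efforts': array([ 5.47758791e-04, -4.07300162e+01, -2.93699151e+01, -1.65409028e-04,
        3.44847038e-03, -1.94730951e-06]), 'eef_pos': array([ 0.21020261, -0.6407842 ,  0.23002722]), 'tcp_rot': array([ 9.87480339e-01,  1.57738137e-01, -1.83783796e-05, -1.12229753e-03]), 'contact_force': array([-0.6206772 , -0.65067964, -0.06990277]), 'wrist_torque': array([0.02913445, 0.0053787 , 0.02113052]), 'finger_force': 0.0, 'opening': 0.9961376437329404}
```

View pics/s.png

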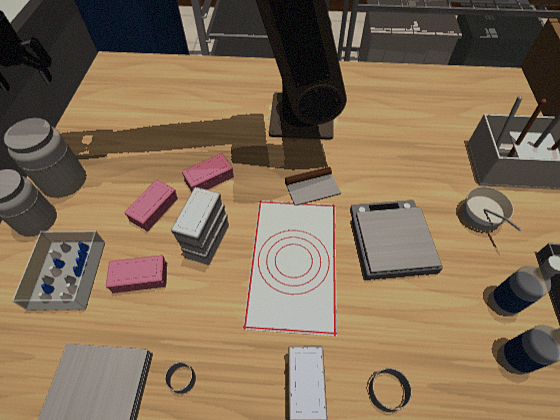

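View pics/t.png

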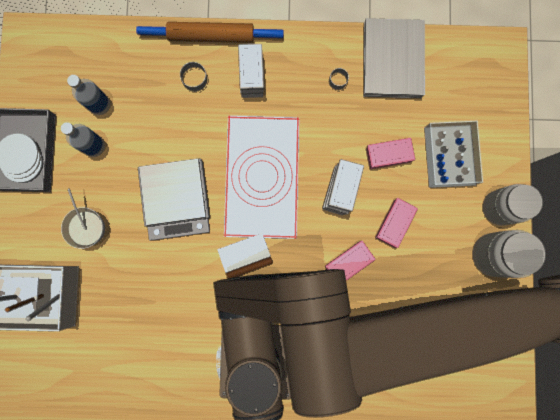

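Top view: three-tin stack at (346,187), scale at (174,195), mat around (262,176). Scene view: the stack is at (200,220) and the scale at (397,240). 

Candidates for the wanted tin:
- Three-high silver stack: scene (198,222), top (346,187). This is the one I choose.
- Two-high silver stack, farther off: scene (306,380), top (251,70).
- Pink tins: scene (150,205), (207,171) and (136,273).
- Board: scene (95,385).

```bash
cat > h.py <<'E'
from plant import *
import cv2,numpy as np
from scipy.spatial.transform import Rotation as R
def K(p): return np.array([[p['fx'],0,p['cx']],[0,p['fy'],p['cy']],[0,0,1]])
def ray(n,uv,z):
    p=camera_params(n);Rm=cv2.Rodrigues(p['rvec'])[0];c=-Rm.T@p['tvec']
    uv=np.atleast_2d(np.float64(uv));d=np.c_[uv,np.ones(len(uv))]@np.linalg.inv(K(p)).T@Rm
    return c+d*((z-c[2])/d[:,2])[:,None]
def pose():
    s=get_state();return s['eef_pos'],R.from_quat(s['tcp_rot'])
def wray(uv,z,P):
    p=camera_params('wrist');T=p['tool_from_camera'];uv=np.atleast_2d(np.float64(uv))
    x=(uv-[p['cx'],p['cy']])/p['fx'];r=np.linalg.norm(x,axis=1)+1e-9
    d=np.c_[x*(np.sin(r)/r)[:,None],np.cos(r)]@T[:3,:3].T
    d=P[1].apply(d);c=P[0]+P[1].apply(T[:3,3])
    return c+d*((z-c[2])/d[:,2])[:,None]
def rect(q):
    q=np.asarray(q)[:,:2]; (c,s,a)=cv2.minAreaRect(np.float32(q*1000))
    b=cv2.boxPoints((c,s,a));e=max((b[1]-b[0],b[2]-b[1]),key=np.linalg.norm)
    return np.array(c)/1000,s,np.degrees(np.arctan2(e[1],e[0]))%180
E
python3 - <<'E'
from h import *
for n,(x0,y0,x1,y1) in dict(top=(315,145,380,225),scene=(165,180,235,270)).items():
    im=cv2.imread("pics/t.png" if n=='top' else "pics/s.png")
    c=im[y0:y1,x0:x1];h=cv2.cvtColor(c,cv2.COLOR_BGR2HSV)
    m=((h[...,1]<50)&(h[...,2]>(150))).astype(np.uint8)
    m=cv2.morphologyEx(m,cv2.MORPH_CLOSE,np.ones((3,3)))
    k=max(cv2.findContours(m,0,2)[0],key=cv2.contourArea)[:,0]+[x0,y0]
    print(n,cv2.minAreaRect(np.float32(k)),rect(ray(n,k,0.136)))
    o=cv2.resize(c,None,fx=5,fy=5,interpolation=2);cv2.polylines(o,[((k-[x0,y0])*5+2)],True,(0,0,255));o=cv2.resize(o,(400,500)); 
    globals()[n]=o
cv2.imwrite("pics/c.png",np.hstack([top,scene]))
im=cv2.imread("pics/t.png");h=cv2.cvtColor(im,cv2.COLOR_BGR2HSV)
m=np.zeros(im.shape[:2],np.uint8);m[140:245,128:220]=(h[140:245,128:220,1]<70)
k=max(cv2.findContours(m,0,2)[0],key=cv2.contourArea)[:,0]
print('scale',rect(ray('top',k,0.045)),ray('top',[(138,168),(202,158),(208,218),(146,226)],.045))
E
```

```text
top ((343.7033386230469, 185.487548828125), (28.536136627197266, 49.79330825805664), 14.931418418884277) (array([ 0.45779941, -0.20942426]), (71.32295989990234, 127.0614013671875), np.float32(165.93314))
scene ((195.25270080566406, 211.1337890625), (26.357675552368164, 53.33920669555664), 27.89727020263672) (array([ 0.46462891, -0.21582066]), (59.91670608520508, 117.53800201416016), np.float32(166.22076))
scale (array([0.42366974, 0.23120432]), (202.03712463378906, 174.0625), np.float32(9.444905)) [[0.5040324  0.33122018 0.045     ]
 [0.53575043 0.16085708 0.045     ]
 [0.37426327 0.13877346 0.045     ]
 [0.34884621 0.30229437 0.045     ]]
```

View pics/c.png

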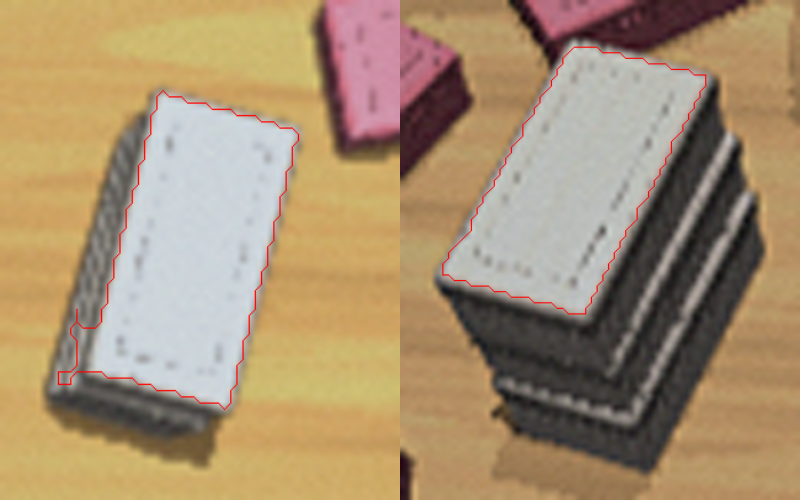

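The crop confirms three bare-metal tins. The top lid is centred near (0.463,-0.216), with its long side at about -14°. Moving to above it.

Emit:
move_arm(
  moves=[
    [1, [0.0267, -0.0232, -0.005], [0, 0, 0]],
    [1, [0.0267, -0.0232, -0.005], [0, 0, 0]],
    [1, [0.0267, -0.0232, -0.005], [0, 0, 0]],
    [1, [0.0267, -0.0232, -0.005], [0, 0, 0]],
    [1, [0.0267, -0.0232, -0.005], [0, 0, 0]],
    [1, [0.0267, -0.0232, -0.005], [0, 0, 0]],
    [1, [0.0267, -0.0232, -0.005], [0, 0, 0]],
    [1, [0.0267, -0.0232, -0.005], [0, 0, 0]],
    [1, [0.0267, -0.0232, -0.005], [0, 0, 0]],
    [1, [0.0267, -0.0232, -0.005], [0, 0, 0]],
  ],
  grip_force=40,
)

```text
time: 0.93
eef_pos: [0.3921, -0.3359, 0.2811]
tcp_rot: [0.988, 0.158, -0.0, -0.0]
contact_force: [0.3, -1.2, 0.3]
opening: 1.0
finger_force: 0.0
```

Emit:
move_arm(
  moves=[
    [1, [0.0267, -0.0232, -0.005], [0, 0, 0]],
    [1, [0.0267, -0.0232, -0.005], [0, 0, 0]],
    [1, [0.0267, -0.0232, -0.005], [0, 0, 0]],
    [1, [0.0267, -0.0232, -0.005], [0, 0, 0]],
    [1, [0, 0, 0], [0, 0, 0.112]],
    [1, [0, 0, 0], [0, 0, 0.112]],
    [1, [0, 0, 0], [0, 0, 0.112]],
    [1, [0, 0, 0], [0, 0, 0.112]],
    [1, [0, 0, 0], [0, 0, 0.112]],
    [1, [0, 0, 0], [0, 0, 0]],
  ],
)

```text
time: 1.77
eef_pos: [0.4641, -0.216, 0.3007]
tcp_rot: [0.993, -0.122, -0.0, -0.0]
contact_force: [-0.6, 0.1, 0.8]
opening: 0.996
finger_force: 0.0
```

```bash
cat >> h.py <<'E'
def go(P,xy,z,head):  # tool-frame shift and turn to reach xy,z with tin long axis heading (deg) along tool x
    x=P[1].apply([1,0,0]);yaw=np.degrees(np.arctan2(x[1],x[0]));t=-((head-yaw+90)%180-90)
    print('pos',P[0].round(4),'yaw',round(yaw,2),'tilt z',P[1].apply([0,0,1]).round(3),'shift',P[1].inv().apply(np.r_[xy,z]-P[0]).round(4),'turn tool z',round(np.radians(t),4))
E
python3 - <<'E'
from h import *
P=pose();im=read_camera('wrist')[:,:,::-1].copy();cv2.imwrite('pics/w1.png',im)
go(P,[.4635,-.216],.136,-14);print(get_state()['qpos'])
E
```

```text
pos [ 0.4641 -0.216   0.3007] yaw -14.03 tilt z [-0.001  0.001 -1.   ] shift [-0.0004  0.0002  0.1647] turn tool z -0.0006
[-6.34160105e-01 -1.26431202e-01  1.88955855e+00  4.37554807e-05
  1.37942476e+00  1.17751899e+00]
```

View pics/w1.png

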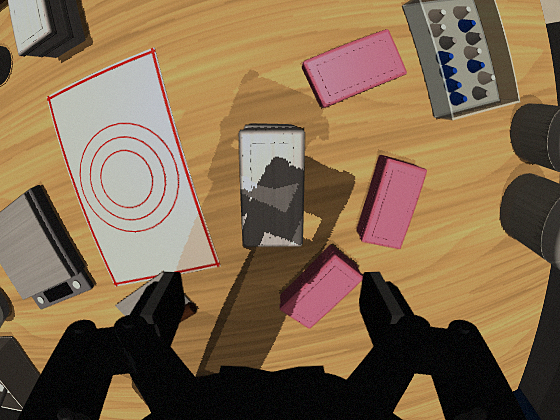

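Wrist view: the stack is upright in the picture, with lid corners at roughly (240,131), (303,130), (303,246) and (243,246). The mat is to the left and the pink tins to the right.

Run:
```python
from h import *
P=pose();q=wray([(240,131),(303,130),(303,246),(243,246)],.136,P);print(q.round(3),rect(q))
im=cv2.imread('pics/w1.png')[110:260,220:325];cv2.imwrite('pics/w1c.png',cv2.resize(im,None,fx=4,fy=4,interpolation=2))
```

```text
[[ 0.526 -0.201  0.136]
 [ 0.513 -0.258  0.136]
 [ 0.396 -0.233  0.136]
 [ 0.411 -0.172  0.136]] (array([ 0.46191037, -0.21691451]), (62.73542404174805, 119.37540435791016), np.float32(166.13127))
```

View pics/w1c.png

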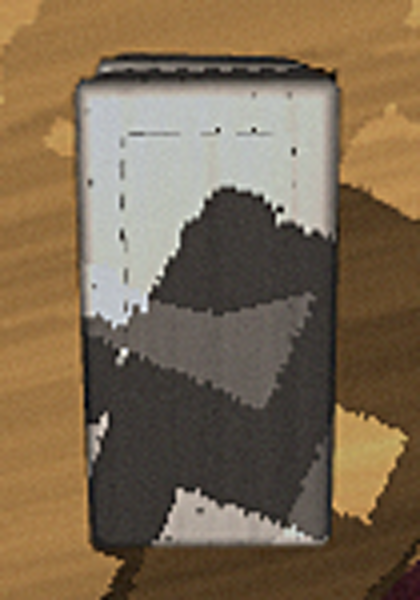

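Emit:
move_arm(
  moves=[
    [1, [-0.002, 0.0014, 0.03], [0, 0, 0]],
    [1, [0, 0, 0.03], [0, 0, 0]],
    [1, [0, 0, 0.03], [0, 0, 0]],
    [1, [0, 0, 0.03], [0, 0, 0]],
    [1, [0, 0, 0.03], [0, 0, 0]],
    [1, [0, 0, 0.03], [0, 0, 0]],
    [1, [0, 0, 0.015], [0, 0, 0]],
    [1, [0, 0, 0.0097], [0, 0, 0]],
    [1, [0, 0, 0], [0, 0, 0]],
    [1, [0, 0, 0], [0, 0, 0]],
  ],
)

```text
time: 2.65
eef_pos: [0.4622, -0.2174, 0.0969]
tcp_rot: [0.993, -0.121, 0.0, 0.0]
contact_force: [-0.1, -0.6, 0.2]
opening: 0.998
finger_force: 0.0
```

Emit:
move_arm(
  moves=[
    [0.5, [0, 0, 0], [0, 0, 0]],
    [0.3, [0, 0, 0], [0, 0, 0]],
    [0, [0, 0, 0], [0, 0, 0]],
    [0, [0, 0, 0], [0, 0, 0]],
    [0, [0, 0, 0], [0, 0, 0]],
    [0, [0, 0, 0], [0, 0, 0]],
    [0, [0, 0, 0], [0, 0, 0]],
    [0, [0, 0, 0], [0, 0, 0]],
    [0, [0, 0, 0], [0, 0, 0]],
    [0, [0, 0, 0], [0, 0, 0]],
  ],
  grip_force=50,
)

```text
time: 3.48
eef_pos: [0.4634, -0.218, 0.0988]
tcp_rot: [0.993, -0.121, 0.002, 0.001]
contact_force: [0.0, 1.5, 6.9]
opening: 0.717
finger_force: 56.4
```

Emit:
move_arm(
  moves=[
    [0, [0, 0, -0.01], [0, 0, 0]],
    [0, [0, 0, -0.02], [0, 0, 0]],
    [0, [0, 0, -0.03], [0, 0, 0]],
    [0, [-0.0077, -0.03, 0], [0, 0, 0]],
    [0, [-0.0077, -0.03, 0], [0, 0, 0]],
    [0, [-0.0077, -0.03, 0], [0, 0, 0]],
    [0, [-0.0077, -0.03, 0], [0, 0, 0]],
    [0, [-0.0077, -0.03, 0], [0, 0, 0]],
    [0, [-0.0077, -0.03, 0], [0, 0, 0]],
    [0, [-0.0077, -0.03, 0], [0, 0, 0]],
  ],
)

```text
time: 4.32
eef_pos: [0.4587, 0.0012, 0.1557]
tcp_rot: [0.993, -0.121, -0.001, 0.0]
contact_force: [0.8, -0.4, -3.7]
opening: 0.72
finger_force: 56.0
```

Run:
```python
from h import *
P=pose();go(P,[.462,0],.004,-14);s=get_state();print(s['contact_force'],s['opening'])
a=read_camera('scene');b=read_camera('top')
cv2.imwrite('pics/st1.png',np.hstack([cv2.resize(a[150:330,130:370],(400,300)),cv2.resize(b[120:270,150:390],(400,250)).__class__((300,400,3),np.uint8)*0+cv2.resize(b[100:280,150:390],(400,300))])[:,:,::-1])
```

```text
pos [0.4587 0.0012 0.1557] yaw -13.94 tilt z [-0.002  0.    -1.   ] shift [0.0038 0.0003 0.1517] turn tool z 0.001
[ 0.77790857 -0.35656295 -3.69290708] 0.7200462845799199
```

View pics/st1.png

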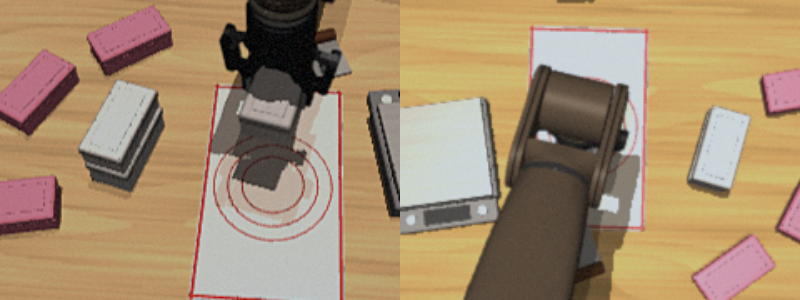

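The top tin is held over the mat and two tins remain in the stack. Lowering it now.

Emit:
move_arm(
  moves=[
    [0, [0.003, 0, 0.03], [0, 0, 0]],
    [0, [0, 0, 0.03], [0, 0, 0]],
    [0, [0, 0, 0.03], [0, 0, 0]],
    [0, [0, 0, 0.025], [0, 0, 0]],
    [0, [0, 0, 0.015], [0, 0, 0]],
    [0, [0, 0, 0.01], [0, 0, 0]],
    [0, [0, 0, 0.005], [0, 0, 0]],
    [0, [0, 0, 0.002], [0, 0, 0]],
    [0, [0, 0, 0], [0, 0, 0]],
    [0, [0, 0, 0], [0, 0, 0]],
  ],
)

```text
time: 5.25
eef_pos: [0.4643, -0.0015, 0.0107]
tcp_rot: [0.993, -0.121, 0.001, 0.0]
contact_force: [0.4, 0.6, -4.0]
opening: 0.717
finger_force: 56.4
```

Emit:
move_arm(
  moves=[
    [0, [0, 0, 0.002], [0, 0, 0]],
    [0, [0, 0, 0.001], [0, 0, 0]],
    [0, [0, 0, 0.001], [0, 0, 0]],
    [0, [0, 0, 0], [0, 0, 0]],
    [0.8, [0, 0, 0], [0, 0, 0]],
    [0.9, [0, 0, 0], [0, 0, 0]],
    [1, [0, 0, 0], [0, 0, 0]],
    [1, [0, 0, 0], [0, 0, 0]],
    [1, [0, 0, 0], [0, 0, 0]],
    [1, [0, 0, 0], [0, 0, 0]],
  ],
)

```text
time: 6.08
eef_pos: [0.4633, -0.0011, 0.0056]
tcp_rot: [0.993, -0.121, 0.0, -0.0]
contact_force: [-0.5, 0.4, -0.2]
opening: 0.998
finger_force: 0.0
```

Run:
```python
from h import *
P=pose();s=get_state();print(s['contact_force'],s['opening'],s['finger_force'])
go(P,[.462,-.217],.26,-14)
im=read_camera('scene')[:,:,::-1]; x0,y0,x1,y1=165,180,235,270
h=cv2.cvtColor(im[y0:y1,x0:x1].copy(),cv2.COLOR_BGR2HSV);m=((h[...,1]<50)&(h[...,2]>150)).astype(np.uint8)
m=cv2.morphologyEx(m,cv2.MORPH_CLOSE,np.ones((3,3)));k=max(cv2.findContours(m,0,2)[0],key=cv2.contourArea)[:,0]+[x0,y0]
print(rect(ray('scene',k,.092)))
```

```text
[-0.48011298  0.35505441 -0.19244433] 0.9984645375171823 0.0
pos [ 0.4633 -0.0011  0.0056] yaw -13.94 tilt z [ 0. -0. -1.] shift [ 0.0508  0.2098 -0.2544] turn tool z 0.0011
(array([ 0.46203345, -0.21369659]), (59.9896240234375, 118.21050262451172), np.float32(165.31027))
```

Emit:
move_arm(
  moves=[
    [1, [0, 0, -0.0375], [0, 0, 0]],
    [1, [0, 0, -0.0375], [0, 0, 0]],
    [1, [0, 0, -0.0375], [0, 0, 0]],
    [1, [0, 0, -0.0375], [0, 0, 0]],
    [1, [0.0082, 0.0348, 0], [0, 0, 0]],
    [1, [0.0082, 0.0348, 0], [0, 0, 0]],
    [1, [0.0082, 0.0348, 0], [0, 0, 0]],
    [1, [0.0082, 0.0348, 0], [0, 0, 0]],
    [1, [0.0082, 0.0348, 0], [0, 0, 0]],
    [1, [0.0082, 0.0348, 0], [0, 0, 0.009]],
  ],
)

```text
time: 6.97
eef_pos: [0.4603, -0.2173, 0.1556]
tcp_rot: [0.992, -0.126, 0.0, 0.0]
contact_force: [1.1, 0.1, 0.5]
opening: 0.998
finger_force: 0.0
```

Run:
```python
from h import *
P=pose();im=read_camera('wrist')[:,:,::-1]
go(P,[.4605,-.2155],.057,-14.5)
top=read_camera('top')[:,:,::-1]; x0,y0,x1,y1=230,140,300,235
h=cv2.cvtColor(top[y0:y1,x0:x1].copy(),cv2.COLOR_BGR2HSV)
cv2.imwrite('pics/w2.png',np.hstack([im[:,:].copy()[:400,:500],cv2.resize(top[120:270,200:320],(300,400))]))
```

```text
pos [ 0.4603 -0.2173  0.1556] yaw -14.46 tilt z [ 0. -0. -1.] shift [-0.0003 -0.0017  0.0986] turn tool z 0.0007
```

View pics/w2.png

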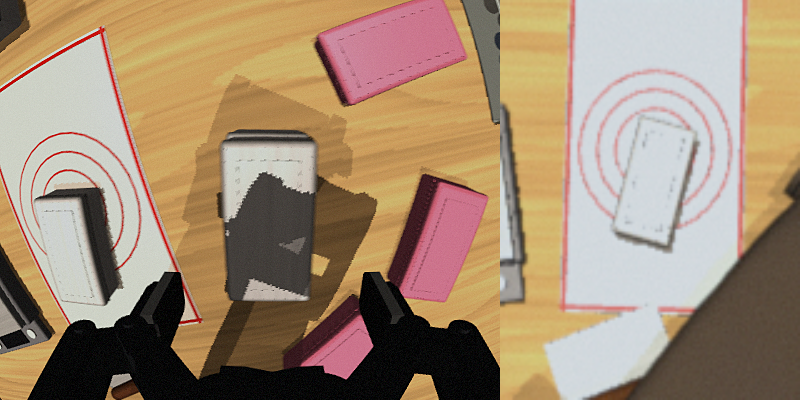

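The top tin stands upright on the mat. In the wrist view the middle tin's lid has corners near (221,142), (317,142), (309,300) and (228,300), so it is centred between the fingers. Descending to grip it.

Emit:
move_arm(
  moves=[
    [1, [0, -0.001, 0.03], [0, 0, 0]],
    [1, [0, 0, 0.03], [0, 0, 0]],
    [1, [0, 0, 0.025], [0, 0, 0]],
    [1, [0, 0, 0.0135], [0, 0, 0]],
    [1, [0, 0, 0], [0, 0, 0]],
    [0.5, [0, 0, 0], [0, 0, 0]],
    [0.3, [0, 0, 0], [0, 0, 0]],
    [0, [0, 0, 0], [0, 0, 0]],
    [0, [0, 0, 0], [0, 0, 0]],
    [0, [0, 0, 0], [0, 0, 0]],
  ],
)

```text
time: 7.9
eef_pos: [0.462, -0.2151, 0.0587]
tcp_rot: [0.992, -0.126, 0.001, 0.001]
contact_force: [0.4, 1.3, 2.5]
opening: 0.718
finger_force: 58.0
```

Emit:
move_arm(
  moves=[
    [0, [0, 0, 0], [0, 0, 0]],
    [0, [0, 0, 0], [0, 0, 0]],
    [0, [0, 0, 0], [0, 0, 0]],
    [0, [0, 0, -0.01], [0, 0, 0]],
    [0, [0, 0, -0.02], [0, 0, 0]],
    [0, [0, 0, -0.03], [0, 0, 0]],
    [0, [0, 0, -0.035], [0, 0, 0]],
    [0, [0, 0, -0.035], [0, 0, 0]],
    [0, [0, 0, -0.01], [0, 0, 0]],
    [0, [0, 0, 0], [0, 0, 0]],
  ],
)

```text
time: 8.73
eef_pos: [0.4624, -0.2158, 0.2008]
tcp_rot: [0.992, -0.126, 0.003, 0.002]
contact_force: [0.2, 0.3, -2.2]
opening: 0.721
finger_force: 57.4
```

Run:
```python
from h import *
P=pose();s=get_state();print(s['contact_force'],s['opening'])
im=read_camera('scene')[:,:,::-1]
from numpy import hstack
# scale platform in scene + bottom tin
cv2.imwrite('pics/s3.png',hstack([cv2.resize(im[180:290,340:450],(400,400)),cv2.resize(im[190:270,165:245],(400,400),interpolation=2)]))
go(P,[.44,.235],.12,-14.5)
```

```text
[ 0.21198401  0.32080817 -2.2479067 ] 0.7208935224039789
pos [ 0.4624 -0.2158  0.2008] yaw -14.45 tilt z [ 0.006 -0.005 -1.   ] shift [-0.1348 -0.4312  0.0787] turn tool z 0.0008
```

View pics/s3.png

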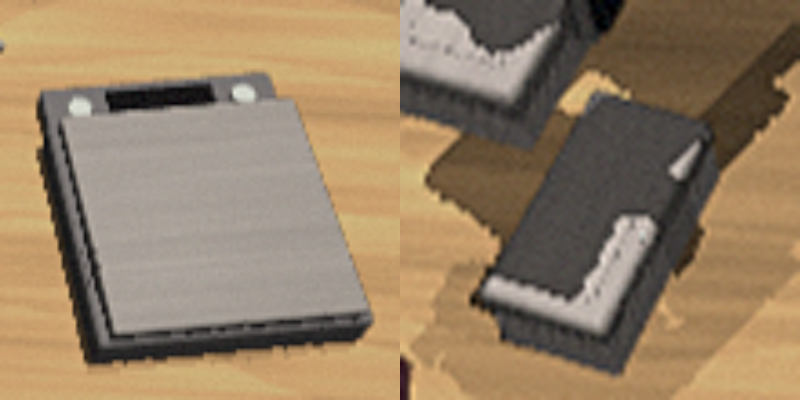

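The platform's corners in the left crop are (63,117), (298,100), (371,318) and (113,333). The bottom lid's corners in the right crop are (592,95), (712,128), (608,333) and (480,297). The middle tin is held clear above.

Run:
```python
from h import *
a=np.array([(63,117),(298,100),(371,318),(113,333)])*.275+[340,180]
b=np.array([(592,95),(712,128),(608,333),(480,297)])*.2+[165,190]
r=rect(ray('scene',a,.045));print('scale',r,ray('scene',a,.045)[:,:2].mean(0));print('bottom',rect(ray('scene',b,.052)))
go(pose(),ray('scene',a,.045)[:,:2].mean(0),.15,-14.5)
```

```text
scale (array([0.44923987, 0.23855278]), (161.50709533691406, 160.42376708984375), np.float32(7.916045)) [0.44953323 0.23906276]
bottom (array([ 0.45499124, -0.02367478]), (60.269615173339844, 128.37515258789062), np.float32(159.23819))
pos [ 0.461  -0.2148  0.1977] yaw -14.46 tilt z [ 0.001 -0.001 -1.   ] shift [-0.1245 -0.4367  0.0472] turn tool z 0.0007
```

Emit:
move_arm(
  moves=[
    [0, [-0.0045, -0.0155, 0], [0, 0, 0]],
    [0, [-0.009, -0.0311, 0], [0, 0, 0]],
    [0, [-0.009, -0.0311, 0], [0, 0, 0]],
    [0, [-0.009, -0.0311, 0], [0, 0, 0]],
    [0, [-0.009, -0.0311, 0], [0, 0, 0]],
    [0, [-0.009, -0.0311, 0], [0, 0, 0]],
    [0, [-0.009, -0.0311, 0], [0, 0, 0]],
    [0, [-0.009, -0.0311, 0], [0, 0, 0]],
    [0, [-0.009, -0.0311, 0], [0, 0, 0]],
    [0, [-0.009, -0.0311, 0], [0, 0, 0]],
  ],
)

```text
time: 9.62
eef_pos: [0.4493, 0.0943, 0.1933]
tcp_rot: [0.992, -0.126, -0.003, 0.0]
contact_force: [1.0, -1.6, -2.7]
opening: 0.714
finger_force: 57.2
```

Emit:
move_arm(
  moves=[
    [0, [-0.009, -0.0311, 0], [0, 0, 0]],
    [0, [-0.009, -0.0311, 0], [0, 0, 0]],
    [0, [-0.009, -0.0311, 0], [0, 0, 0]],
    [0, [-0.009, -0.0311, 0], [0, 0, 0]],
    [0, [-0.0045, -0.0155, 0], [0, 0, 0]],
    [0, [0, 0, 0.02], [0, 0, 0]],
    [0, [0, 0, 0.03], [0, 0, 0]],
    [0, [0, 0, 0.03], [0, 0, 0]],
    [0, [0, 0, 0.02], [0, 0, 0]],
    [0, [0, 0, 0], [0, 0, 0]],
  ],
)

```text
time: 10.45
eef_pos: [0.4407, 0.2363, 0.0883]
tcp_rot: [0.992, -0.126, -0.008, 0.004]
contact_force: [-1.3, -0.6, -3.1]
opening: 0.718
finger_force: 57.0
```

Run:
```python
from h import *
b=(np.array([(592,95),(712,128),(608,333),(480,297)])-[400,0])*.2+[165,190]
print('bottom',rect(ray('scene',b,.052)))
go(pose(),[.448,.238],.0515,-14.5);s=get_state();print(s['contact_force'],s['opening'])
# unoccluded bottom tin, and set-aside tin, in top view
im=read_camera('top')[:,:,::-1].copy();cv2.imwrite('pics/t4.png',im)
cv2.imwrite('pics/t4c.png',np.hstack([cv2.resize(im[150:220,320:370],(400,560),interpolation=2),cv2.resize(im[150:220,235:285],(400,560),interpolation=2)]))
```

```text
bottom (array([ 0.46768579, -0.20981567]), (62.86146926879883, 118.23162841796875), np.float32(165.054))
pos [0.4407 0.2363 0.0883] yaw -14.45 tilt z [-0.017 -0.005 -1.   ] shift [ 0.0072 -0.0038  0.0367] turn tool z 0.0009
[-1.27249845 -0.61187428 -3.14591635] 0.7184601096798097
```

View pics/t4c.png

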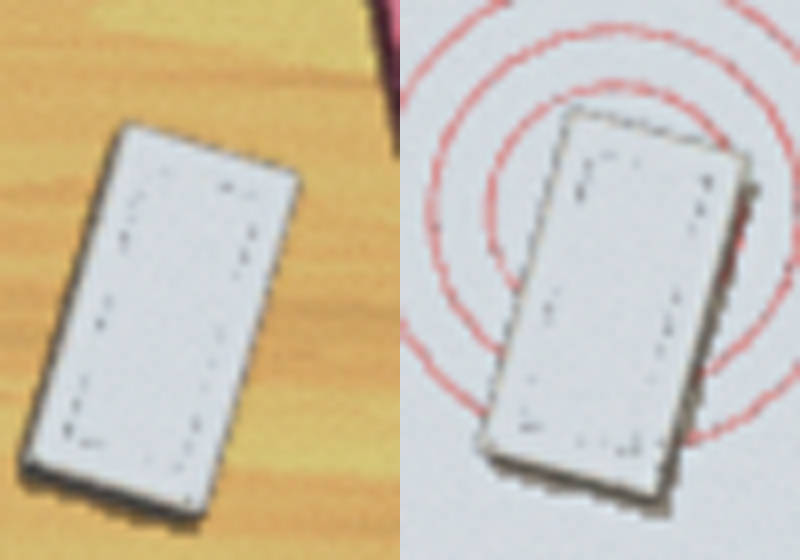

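In the top view, the bottom lid's corners are (123,123), (300,178), (203,518) and (25,460) in the left crop. The set-aside lid's corners are (168,112), (345,158), (260,500) and (82,448) in the right crop. Next I lower the middle tin.

Emit:
move_arm(
  moves=[
    [0, [0.004, -0.001, 0], [0, 0, 0]],
    [0, [0.002, 0, 0.008], [0, 0, 0]],
    [0, [0, 0, 0.008], [0, 0, 0]],
    [0, [0, 0, 0.006], [0, 0, 0]],
    [0, [0, 0, 0.004], [0, 0, 0]],
    [0, [0, 0, 0.002], [0, 0, 0]],
    [0, [0, 0, 0.002], [0, 0, 0]],
    [0, [0, 0, 0.001], [0, 0, 0]],
    [0, [0, 0, 0], [0, 0, 0]],
    [0, [0, 0, 0], [0, 0, 0]],
  ],
)

```text
time: 11.33
eef_pos: [0.4538, 0.2379, 0.0663]
tcp_rot: [0.992, -0.126, 0.0, -0.0]
contact_force: [0.2, -0.5, -2.5]
opening: 0.719
finger_force: 57.2
```

Run:
```python
from h import *
b=np.array([(123,123),(300,178),(203,518),(25,460)])/8+[320,150]
t=np.array([(168,112),(345,158),(260,500),(82,448)])/8+[235,150]
print('bottom',rect(ray('top',b,.052)),'top',rect(ray('top',t,.044)))
go(pose(),[.448,.238],.0515,-14.5)
```

```text
bottom (array([ 0.45764954, -0.21204916]), (62.074562072753906, 120.14910888671875), np.float32(164.77599)) top (array([ 0.45821649, -0.00197565]), (61.89899444580078, 119.7358169555664), np.float32(167.42177))
pos [0.4538 0.2379 0.0663] yaw -14.45 tilt z [ 0.  0. -1.] shift [-0.0056  0.0013  0.0148] turn tool z 0.0009
```

Emit:
move_arm(
  moves=[
    [0, [-0.004, 0, 0.003], [0, 0, 0]],
    [0, [0, 0, 0.003], [0, 0, 0]],
    [0, [0, 0, 0.003], [0, 0, 0]],
    [0, [0, 0, 0.002], [0, 0, 0]],
    [0, [0, 0, 0.001], [0, 0, 0]],
    [0, [0, 0, 0.001], [0, 0, 0]],
    [0, [0, 0, 0.0005], [0, 0, 0]],
    [0, [0, 0, 0], [0, 0, 0]],
    [0, [0, 0, 0], [0, 0, 0]],
    [0, [0, 0, 0], [0, 0, 0]],
  ],
)

```text
time: 12.17
eef_pos: [0.4499, 0.2388, 0.0528]
tcp_rot: [0.992, -0.126, 0.0, -0.0]
contact_force: [-0.3, -0.1, -1.7]
opening: 0.717
finger_force: 57.2
```

Nearly in contact. I'll lower in 1 mm steps, then release.

Emit:
move_arm(
  moves=[
    [0, [0, 0, 0.001], [0, 0, 0]],
    [0, [0, 0, 0.0005], [0, 0, 0]],
    [0, [0, 0, 0.0005], [0, 0, 0]],
    [0, [0, 0, 0], [0, 0, 0]],
    [0.8, [0, 0, 0], [0, 0, 0]],
    [0.9, [0, 0, 0], [0, 0, 0]],
    [1, [0, 0, 0], [0, 0, 0]],
    [1, [0, 0, 0], [0, 0, 0]],
    [1, [0, 0, 0], [0, 0, 0]],
    [1, [0, 0, 0], [0, 0, 0]],
  ],
)

```text
time: 13.0
eef_pos: [0.4498, 0.2388, 0.0506]
tcp_rot: [0.992, -0.126, -0.0, 0.0]
contact_force: [-0.4, -0.9, -1.1]
opening: 0.998
finger_force: 0.0
```

Emit:
move_arm(
  moves=[
    [1, [0, 0, -0.01], [0, 0, 0]],
    [1, [0, 0, -0.03], [0, 0, 0]],
    [1, [0, 0, -0.035], [0, 0, 0]],
    [1, [0, 0, -0.035], [0, 0, 0]],
    [1, [0, 0, -0.02], [0, 0, 0]],
    [1, [0, 0.02, 0], [0, 0, 0]],
    [1, [0, 0.02, 0], [0, 0, 0]],
    [1, [0, 0.02, 0], [0, 0, 0]],
    [1, [0, 0, 0], [0, 0, 0]],
    [1, [0, 0, 0], [0, 0, 0]],
  ],
)

```text
time: 13.83
eef_pos: [0.4348, 0.1803, 0.1814]
tcp_rot: [0.992, -0.127, 0.001, -0.0]
contact_force: [0.1, 0.2, 0.3]
opening: 1.001
finger_force: 0.0
```

Run:
```python
from h import *
go(pose(),[.4595,-.002],.008,-13)
im=read_camera('scene')[:,:,::-1].copy();cv2.imwrite('pics/s5.png',im[140:300,160:460])
m=((im[180:300,345:450].min(2)>185)).astype(np.uint8)
k=max(cv2.findContours(m,0,2)[0],key=cv2.contourArea)[:,0]+[345,180]
print(cv2.boundingRect(k),rect(ray('scene',k,.085)))
```

```text
pos [0.4348 0.1803 0.1814] yaw -14.55 tilt z [ 0.001  0.001 -1.   ] shift [0.0695 0.1704 0.1733] turn tool z -0.027
(391, 207, 27, 48) (array([0.44998932, 0.23855891]), (56.628910064697266, 113.88011169433594), np.float32(166.2719))
```

The middle tin sits at (0.450,0.2386) on a platform centred at (0.449,0.239). Now back to fetch the top tin.

Emit:
move_arm(
  moves=[
    [1, [0.0122, 0.0282, 0], [0, 0, 0]],
    [1, [0.0122, 0.0282, 0], [0, 0, 0]],
    [1, [0.0122, 0.0282, 0], [0, 0, 0]],
    [1, [0.0122, 0.0282, 0], [0, 0, 0]],
    [1, [0.0122, 0.0282, 0], [0, 0, 0]],
    [1, [0.0122, 0.0282, 0], [0, 0, -0.012]],
    [1, [0, 0, 0.03], [0, 0, 0]],
    [1, [0, 0, 0.03], [0, 0, 0]],
    [1, [0, 0, 0], [0, 0, 0]],
    [1, [0, 0, 0], [0, 0, 0]],
  ],
)

```text
time: 14.72
eef_pos: [0.4624, -0.0007, 0.1193]
tcp_rot: [0.993, -0.12, -0.002, -0.0]
contact_force: [-0.3, -0.2, 0.6]
opening: 1.002
finger_force: 0.0
```

Run:
```python
from h import *
go(pose(),[.463,-.0015],.0065,-13.8)
```

```text
pos [ 0.4624 -0.0007  0.1193] yaw -13.73 tilt z [-0.004  0.001 -1.   ] shift [0.0013 0.0007 0.1128] turn tool z 0.0012
```

Emit:
move_arm(
  moves=[
    [1, [0, 0.0007, 0.03], [0, 0, 0]],
    [1, [0, 0, 0.03], [0, 0, 0]],
    [1, [0, 0, 0.03], [0, 0, 0]],
    [1, [0, 0, 0.015], [0, 0, 0]],
    [1, [0, 0, 0.0075], [0, 0, 0]],
    [1, [0, 0, 0], [0, 0, 0]],
    [1, [0, 0, 0], [0, 0, 0]],
    [0.5, [0, 0, 0], [0, 0, 0]],
    [0.2, [0, 0, 0], [0, 0, 0]],
    [0, [0, 0, 0], [0, 0, 0]],
  ],
)

```text
time: 15.55
eef_pos: [0.4652, -0.0023, 0.0103]
tcp_rot: [0.993, -0.12, 0.002, 0.0]
contact_force: [-0.4, 1.5, 5.3]
opening: 0.716
finger_force: 57.1
```

Emit:
move_arm(
  moves=[
    [0, [0, 0, 0], [0, 0, 0]],
    [0, [0, 0, 0], [0, 0, 0]],
    [0, [0, 0, 0], [0, 0, 0]],
    [0, [0, 0, -0.01], [0, 0, 0]],
    [0, [0, 0, -0.025], [0, 0, 0]],
    [0, [0, 0, -0.035], [0, 0, 0]],
    [0, [0, 0, -0.025], [0, 0, 0]],
    [0, [0, 0, -0.015], [0, 0, 0]],
    [0, [0, 0, 0], [0, 0, 0]],
    [0, [0, 0, 0], [0, 0, 0]],
  ],
)

```text
time: 16.38
eef_pos: [0.463, -0.0021, 0.1185]
tcp_rot: [0.993, -0.12, 0.001, 0.0]
contact_force: [-0.4, -0.1, -4.7]
opening: 0.716
finger_force: 56.8
```

Run:
```python
from h import *
go(pose(),[.4625,-.211],.06,-15);print(get_state()['contact_force'])
```

```text
pos [ 0.463  -0.0021  0.1185] yaw -13.76 tilt z [ 0.001 -0.    -1.   ] shift [0.0491 0.203  0.0586] turn tool z 0.0216
[-0.35536243 -0.07708584 -4.72843999]
```

Emit:
move_arm(
  moves=[
    [0, [0.0035, 0.0145, 0], [0, 0, 0]],
    [0, [0.007, 0.029, 0], [0, 0, 0]],
    [0, [0.007, 0.029, 0], [0, 0, 0]],
    [0, [0.007, 0.029, 0], [0, 0, 0]],
    [0, [0.007, 0.029, 0], [0, 0, 0]],
    [0, [0.007, 0.029, 0], [0, 0, 0]],
    [0, [0.007, 0.029, 0], [0, 0, 0]],
    [0, [0.0035, 0.0145, 0], [0, 0, 0.0216]],
    [0, [0, 0, 0], [0, 0, 0]],
    [0, [0, 0, 0], [0, 0, 0]],
  ],
)

```text
time: 17.22
eef_pos: [0.4612, -0.2104, 0.1161]
tcp_rot: [0.991, -0.132, -0.002, -0.001]
contact_force: [0.1, 0.4, -4.3]
opening: 0.713
finger_force: 56.7
```

Run:
```python
from h import *
go(pose(),[.4625,-.211],.06,-15);print(get_state()['contact_force'])
```

```text
pos [ 0.4612 -0.2104  0.1161] yaw -15.12 tilt z [-0.004  0.003 -1.   ] shift [0.0017 0.0004 0.056 ] turn tool z -0.002
[ 0.14140698  0.43465614 -4.29914481]
```

Emit:
move_arm(
  moves=[
    [0, [0.001, 0, 0.01], [0, 0, 0]],
    [0, [0, 0, 0.015], [0, 0, 0]],
    [0, [0, 0, 0.012], [0, 0, 0]],
    [0, [0, 0, 0.007], [0, 0, 0]],
    [0, [0, 0, 0.004], [0, 0, 0]],
    [0, [0, 0, 0.002], [0, 0, 0]],
    [0, [0, 0, 0.001], [0, 0, 0]],
    [0, [0, 0, 0], [0, 0, 0]],
    [0, [0, 0, 0], [0, 0, 0]],
    [0, [0, 0, 0], [0, 0, 0]],
  ],
)

```text
time: 18.05
eef_pos: [0.464, -0.2115, 0.0678]
tcp_rot: [0.991, -0.131, 0.001, 0.0]
contact_force: [-0.3, -0.4, -3.7]
opening: 0.72
finger_force: 56.7
```

Emit:
move_arm(
  moves=[
    [0, [0, 0, 0.002], [0, 0, 0]],
    [0, [0, 0, 0.002], [0, 0, 0]],
    [0, [0, 0, 0.001], [0, 0, 0]],
    [0, [0, 0, 0.001], [0, 0, 0]],
    [0, [0, 0, 0.0005], [0, 0, 0]],
    [0, [0, 0, 0.0005], [0, 0, 0]],
    [0, [0, 0, 0], [0, 0, 0]],
    [0, [0, 0, 0], [0, 0, 0]],
    [0, [0, 0, 0], [0, 0, 0]],
    [0, [0, 0, 0], [0, 0, 0]],
  ],
)

```text
time: 18.88
eef_pos: [0.4636, -0.2114, 0.0623]
tcp_rot: [0.991, -0.13, -0.001, -0.0]
contact_force: [-6.8, 3.0, 9.6]
opening: 0.715
finger_force: 58.5
```

Contact made, now pressing lightly. Release and retreat.

Emit:
move_arm(
  moves=[
    [0, [0, 0, -0.0005], [0, 0, 0]],
    [0.8, [0, 0, 0], [0, 0, 0]],
    [0.9, [0, 0, 0], [0, 0, 0]],
    [1, [0, 0, 0], [0, 0, 0]],
    [1, [0, 0, 0], [0, 0, 0]],
    [1, [0, 0, 0], [0, 0, 0]],
    [1, [0, 0, -0.01], [0, 0, 0]],
    [1, [0, 0, -0.03], [0, 0, 0]],
    [1, [0, 0, -0.035], [0, 0, 0]],
    [1, [0, 0, -0.035], [0, 0, 0]],
  ],
)

```text
time: 19.72
eef_pos: [0.4629, -0.2107, 0.1717]
tcp_rot: [0.991, -0.131, -0.001, -0.0]
contact_force: [0.7, -0.6, 0.5]
opening: 0.998
finger_force: 0.0
```

Emit:
move_arm(
  moves=[
    [1, [0, 0, -0.02], [0, 0, 0]],
    [1, [0, -0.03, 0], [0, 0, 0]],
    [1, [0, -0.03, 0], [0, 0, 0]],
    [1, [0, -0.03, 0], [0, 0, 0]],
    [1, [0, -0.03, 0], [0, 0, 0]],
    [1, [0, -0.03, 0], [0, 0, 0]],
    [1, [0, -0.03, 0], [0, 0, 0]],
    [1, [0, 0, 0], [0, 0, 0]],
    [1, [0, 0, 0], [0, 0, 0]],
    [1, [0, 0, 0], [0, 0, 0]],
  ],
)

```text
time: 20.55
eef_pos: [0.5101, -0.0376, 0.191]
tcp_rot: [0.991, -0.13, 0.0, 0.0]
contact_force: [0.0, 1.1, -0.2]
opening: 0.999
finger_force: 0.0
```

Run:
```python
from h import *
a=read_camera('scene')[:,:,::-1];b=read_camera('top')[:,:,::-1];print(get_state()['contact_force'])
cv2.imwrite('pics/end.png',np.hstack([cv2.resize(a[180:280,165:245],(400,500),interpolation=2),np.vstack([cv2.resize(b[150:220,320:376],(400,500),interpolation=2)])]))
```

```text
[ 0.05065492  0.04666453 -0.62305037]
```

View pics/end.png

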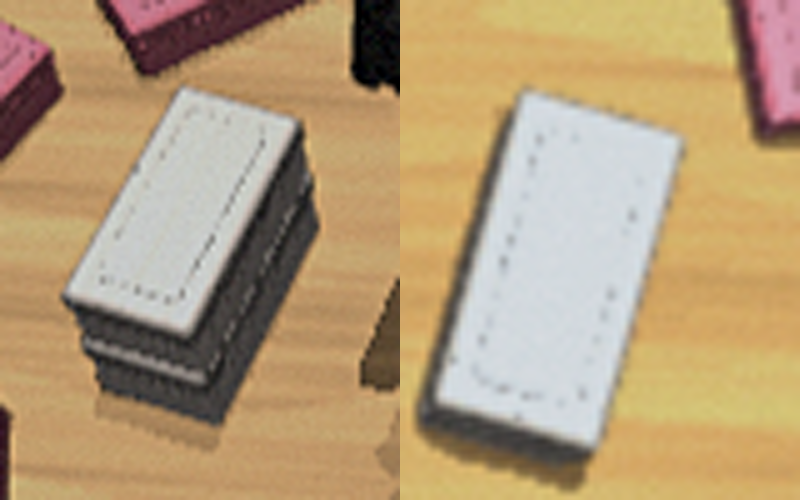

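The two tins stand as one neat stack. Lid corners in the left crop are (185,88), (302,123), (192,335) and (65,297). I'll do a quick number check and hand in.

Run:
```python
from h import *
k=np.array([(185,88),(302,123),(192,335),(65,297)])*.2+[165,180]
r=rect(ray('scene',k,.096));print(r)
d=np.linalg.norm(r[0]-[.4677,-.2098]);print(d)
if d<.013: print(sign_off())
```

```text
(array([ 0.46625427, -0.2077068 ]), (60.30823516845703, 118.59741973876953), np.float32(164.81906))
0.002543934834685699
the job is handed in; nothing more can be done
None
```

The job is done and handed in at about 21 s of the 70 s allowed: the middle tin stands on the scale about 1 mm from the platform's centre, and the top tin is back on the bottom tin, about 3 mm off centre and within 1° by the camera measurements. The hand-in call returned no verdict.

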